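# Put returned goods back into their stock containers

## Robot

A 6-joint arm with a two-finger parallel gripper is mounted at the origin on the work surface. World frame = base frame: x ahead of the robot, y to its left, z up, the work surface at z = 0. Lengths are in m, angles in degrees, forces in N, time in s.
With the tool pointing down it reaches from about 0.325 to 0.775 m from the base axis. Payload 5.5 kg.
Tool frame: the origin (TCP) lies midway between the tips of the shut fingers; the grasp point (between the pads) lies 19 mm behind it; z points along the fingers, y is the line along which they close (so a half turn about z gives the same grasp; the last joint's range is limited). The gripper opens to 88 mm and grips with 3 to 60 N. Pads are 20 mm wide; open, the fingers measure 115 mm over their backs; the gripper's body (75 mm by 178 mm) begins 61 mm behind the grasp point.
Start: joints at [-71.946, 5.22, 70.514, -0, 104.267, -3.249], TCP at [0.218, -0.559, 0.223] pointing down, gripper open.
Joint ranges: [-164.24, 164.24], [-49.07, 125.15], [9.68, 141.18], [-86.29, 266.29], [3.28, 154.24], [-151.56, 151.56]. Speed limits (degrees/s): [147.25, 147.25, 172.46, 180, 180, 180].

## Interface

Orientations are given as a 3x3 rotation matrix whose columns are the frame's x, y, z axes.
In Python, from bench import telemetry, get_image, get_calibration, job gives the robot as it stands.
- The arm moves only by the tool send_rows, never from a script. Its argument "targets" is a list of rows, each a list of 2 entries, a list of its own where there are three numbers: the shift along the tool's x, y, z in units of 30 mm (1.0 is 30 mm), then the turn, a rotation vector about the tool's x, y, z in units of 6 degrees (1.0 is 6 degrees). A call has 1 to 8 rows; each row shifts and turns the commanded pose from where the row before left it, along the tool's axes as they then stand; what a row does not reach is not made up. A row lasts 1/12 s, in which the tool goes at most 41.7 mm and 7.16 degrees, less where a joint would pass 70% of its speed; a pose out of reach is approached as far as the arm can. A call is refused whole if a number of a shift passes 1 or a number of a turn 1, either way. A call with a gripper value outside its range is refused whole. "fingers" is the closure, from -1 (fully open) to 1 (shut), set as the call begins (left out, the last holds). The fingers move at their own pace and stop on an object; the grip force is fixed at half the most. Time passes only in rows, so rows that do not move let the fingers close. It gives the time, the measured TCP pose, the force, the opening and the grip force at its end, in the units of the state.
- telemetry.observe(): the state, without advancing time (a new reading comes with each control period).
- get_image(name): name is "scene" or "top" or "wrist"; returns (picture, depth): 384x512x3 uint8, red, green, blue; 384x512 float32, m along the optical axis (not along the pixel's ray), 0 where there is no reading.
- get_calibration(name): a dict with "vfov" (degrees; the focal length in pixels is half the picture's height over the tangent of half this angle, whatever the lens; pixels are square), "cx", "cy" (the principal point, pixels), "k1" (the pictures are not rectified: a ray, as slopes to the right and down, at radius r is drawn at 1 + k1 r^2 times it, then the intrinsics apply), "position" and "attitude" of the camera in the world. Camera axes: x right, y up, looking along -z (the intrinsics and any distortion apply to the point x, -y, -z); pixel columns grow to the right and rows downward; lengths in m; the calibration is good to about 2 mm. A picture is of the moment at which its call begins: read the wrist's pose just before it. get_calibration takes no time and is no camera call; for the wrist camera it gives the pose at the moment of the call.
- job.close_job(): hands the job in; it is judged then, once.
The state is a dict: "t": time; "joint_pos": joint angles; "joint_velocities": joint speeds; "joint_efforts": joint torques, N m; "ee_pos": TCP position; "ee_rot": TCP orientation; "contact_force": force on the tool from outside, world axes, zero at the start; "torque": the same for the moment, N m; "grip_width": finger opening in m; "grasp_force": force on a finger pad.
Only numpy, scipy, OpenCV 4.12 (cv2) and the standard library are available. Lean on these libraries where they do the work, as an engineer would, in place of code of your own. Each camera call takes 0.05 s, during which the arm holds its last target. There are 200 camera calls.

## Task

Put the four returned pieces that stand loose on the packing bench back into stock: stand each one upright on the floor of the blue container that already holds a piece of its own kind (both bottles with the bottle, the jar with the jar, the carton with the carton). Set them down rather than drop them, and leave the pieces already in the containers standing where they are.

Things in the scene. Friction and masses are not known exactly. Their poses are not given: they have to be found in the camera images.
- bottle_1: Returned piece, loose on the bench: an amber glass bottle with a round shoulder and narrow black screw cap, standing upright: body 44 mm diameter and 62 mm tall, cap 29 mm diameter, 95 mm tall overall, about 0.17 kg. Origin: centre of its underside, z up its axis. The two loose bottles are alike.
- bottle_2: Returned piece, loose on the bench: an amber glass bottle with a round shoulder and narrow black screw cap, standing upright: body 44 mm diameter and 62 mm tall, cap 29 mm diameter, 95 mm tall overall, about 0.17 kg. Origin: centre of its underside, z up its axis. The two loose bottles are alike.
- jar: Returned piece, loose on the bench: a squat amber jar with a flush black screw lid, standing upright: 56 mm diameter over its whole height, 60 mm tall, about 0.14 kg. Origin: centre of its underside, z up its axis.
- carton: Returned piece, loose on the bench: a closed brown cardboard carton standing upright: 60 mm along its x, 40 mm along its y, 85 mm tall, about 0.12 kg. Origin: centre of its underside, z up. It may stand at any yaw.
- bottle_bin: Container for bottles, known by the bottle standing in it (bottle_stock); all three are alike: blue open box fixed to the bench, 150 mm along its x, 200 along its y (158 x 208 over the rim), 60 tall, walls 4, inside 142 x 192, inner floor 4 mm above the bench. Origin: centre of underside, z up; at yaw 0 its axes are the world's; its long sides face to and from the robot.
- jar_bin: Container for jars, known by the jar standing in it (jar_stock); all three are alike: blue open box fixed to the bench, 150 mm along its x, 200 along its y (158 x 208 over the rim), 60 tall, walls 4, inside 142 x 192, inner floor 4 mm above the bench. Origin: centre of underside, z up; at yaw 0 its axes are the world's; its long sides face to and from the robot.
- carton_bin: Container for cartons, known by the carton standing in it (carton_stock); all three are alike: blue open box fixed to the bench, 150 mm along its x, 200 along its y (158 x 208 over the rim), 60 tall, walls 4, inside 142 x 192, inner floor 4 mm above the bench. Origin: centre of underside, z up; at yaw 0 its axes are the world's; its long sides face to and from the robot.
- bottle_stock: Piece already in stock, loose, standing towards the +y end of bottle_bin, to be left where it stands: an amber glass bottle with a round shoulder and narrow black screw cap, standing upright: body 44 mm diameter and 62 mm tall, cap 29 mm diameter, 95 mm tall overall, about 0.17 kg. Origin: centre of its underside, z up its axis.
- jar_stock: Piece already in stock, loose, standing towards the -y end of jar_bin, to be left where it stands: a squat amber jar with a flush black screw lid, standing upright: 56 mm diameter over its whole height, 60 mm tall, about 0.14 kg. Origin: centre of its underside, z up its axis.
- carton_stock: Piece already in stock, loose, standing towards the +y end of carton_bin, its 60 mm side roughly along the container's long side, to be left where it stands: a closed brown cardboard carton standing upright: 60 mm along its x, 40 mm along its y, 85 mm tall, about 0.12 kg. Origin: centre of its underside, z up.
There are look-alikes about, which are no part of the job. Leave any green or yellow look-alike of the jar alone.

How it is judged (in metres and radians):
At the end, for the whole second after the job is handed in: Each loose piece stands in its kind's container (origin within 60 mm of centre along the container's x, 85 mm along y, under 12 mm above its underside), upright within 0.15 rad, at rest; stock pieces upright within 0.15 rad and within 20 mm of their start (x of bottle_1 in the frame of bottle_bin between -0.06 and 0.06 m and y of bottle_1 in the frame of bottle_bin between -0.085 and 0.085 m and z of each of bottle_1, bottle_2 in the frame of bottle_bin below 0.012 m and angle between each of bottle_1, bottle_2, jar, carton, bottle_stock, jar_stock, carton_stock's own z axis and vertical below 0.15 rad and linear speed of each of bottle_1, bottle_2, jar, carton below 0.02 m/s and angular speed of each of bottle_1, bottle_2, jar, carton below 0.2 rad/s and x of bottle_2 in the frame of bottle_bin between -0.06 and 0.06 m and y of bottle_2 in the frame of bottle_bin between -0.085 and 0.085 m and x of jar in the frame of jar_bin between -0.06 and 0.06 m and y of jar in the frame of jar_bin between -0.085 and 0.085 m and z of jar in the frame of jar_bin below 0.012 m and x of carton in the frame of carton_bin between -0.06 and 0.06 m and y of carton in the frame of carton_bin between -0.085 and 0.085 m and z of carton in the frame of carton_bin below 0.012 m and distance of each of bottle_stock, jar_stock, carton_stock from where it was at the start of the episode below 0.02 m); the robot touches nothing.
It fails at once if a returned piece is dropped or let go with its underside more than 35 mm above the bench ((height (world z) of bottle_1 above 0.035 m and contact force between the fingers and bottle_1 below 0.05 N) or (height (world z) of bottle_2 above 0.035 m and contact force between the fingers and bottle_2 below 0.05 N) or (height (world z) of jar above 0.035 m and contact force between the fingers and jar below 0.05 N) or (height (world z) of carton above 0.035 m and contact force between the fingers and carton below 0.05 N)).
It fails at once if a piece already in stock is pushed more than 20 mm or knocked over (distance of any of bottle_stock, jar_stock, carton_stock from where it was at the start of the episode above 0.02 m or angle between any of bottle_stock, jar_stock, carton_stock's own z axis and vertical above 0.5 rad).
It also fails if it takes over 115 s, if anything falls off the work surface, if the arm or the gripper's body presses on something with over 40 N, if the wrist force passes 120 N, or if a joint passes its speed limit or range.

## Working session

There is one attempt and no reset: what is moved stays moved. The work goes in short steps, Python scripts to look and compute and a tool call to move; the robot and the scene stay as the last step left them, time stands still between calls to the robot, and variables do not carry over. Pictures are saved under pics/ and viewed, at most 14 in all, crops included, and the job is handed in when it is done.

Besides the shell and the picture viewer there is one more tool, called after "Request:" by a JSON object that holds its "fn" and its "kwargs", one argument or row to a line. send_rows: Moves the arm, as the interface text tells. Its arguments: {"type":"object","properties":{"targets":{"type":"array","items":{"type":"array"}},"fingers":{"type":"number"}},"required":["targets"]}

```bash
mkdir -p pics; ls
cat > h.py <<'E'
import numpy as np, cv2
from bench import telemetry, get_image, get_calibration, job
def grab(n):
    c=get_calibration(n); im,d=get_image(n); return c,im,d
def cloud(c,d):
    h,w=d.shape; f=h/2/np.tan(np.radians(c['vfov'])/2)
    K=np.array([[f,0,c['cx']],[0,f,c['cy']],[0,0,1.]])
    u,v=np.meshgrid(np.arange(w),np.arange(h))
    p=cv2.undistortPoints(np.stack([u,v],-1).reshape(-1,1,2).astype(float),K,np.array([c['k1'],0,0,0.])).reshape(h,w,2)
    P=np.stack([p[...,0]*d,-p[...,1]*d,-d],-1)
    W=P@np.array(c['attitude']).T+np.array(c['position'])
    W[d==0]=np.nan
    return W
E
python3 - <<'E'
from h import *
print(telemetry.observe())
for n in ('scene','top'):
    c,im,d=grab(n); print(n,c)
    cv2.imwrite(f'pics/{n}0.png',im[...,::-1]); np.savez(f'{n}0.npz',im=im,W=cloud(c,d),d=d)
E
```

```text
pics
{'t': 0.0, 'joint_pos': array([-7.19483849e+01,  5.26091912e+00,  7.05820691e+01,  1.54940211e-03,
        1.04266120e+02, -3.24765797e+00]), 'joint_velocities': array([ 0.1181775 ,  0.04103454,  0.08317747, -0.03945008, -0.02139943,
       -0.03910923]), 'joint_efforts': array([-1.46845246e-03, -4.46451044e+01, -4.06447506e+01,  6.97621470e-02,
        2.92604120e-02, -1.59703891e-04]), 'ee_pos': array([ 0.21786784, -0.55872692,  0.22152789]), 'ee_rot': array([[ 9.31693463e-01,  3.63245058e-01, -5.65172841e-04],
       [ 3.63245473e-01, -9.31691697e-01,  1.81868329e-03],
       [ 1.34060873e-04, -1.89975181e-03, -9.99998186e-01]]), 'contact_force': array([-0.49386418, -0.22978415,  0.65313524]), 'torque': array([-0.04629737, -0.01786443,  0.0157851 ]), 'grasp_force': 0.0, 'grip_width': 0.08774363473118257}
scene {'vfov': 44.66975872117301, 'cx': 242.6088279835705, 'cy': 192.28813110527807, 'k1': -0.13718396672769415, 'position': array([1.26145259, 0.57492788, 0.73444814]), 'attitude': array([[-0.59649649, -0.4418929 ,  0.67001687],
       [ 0.80226296, -0.3530127 ,  0.48141062],
       [ 0.02379253,  0.82468946,  0.56508514]])}
top {'vfov': 42.279909252353, 'cx': 255.9573664768666, 'cy': 192.6881033275955, 'k1': -0.036182994073694984, 'position': array([ 0.179325  , -0.01204303,  1.40622488]), 'attitude': array([[ 9.01141418e-03,  9.76268364e-01, -2.16376700e-01],
       [-9.99959354e-01,  8.73488786e-03, -2.23431279e-03],
       [-2.91262677e-04,  2.16388040e-01,  9.76307396e-01]])}
```

View pics/top0.png

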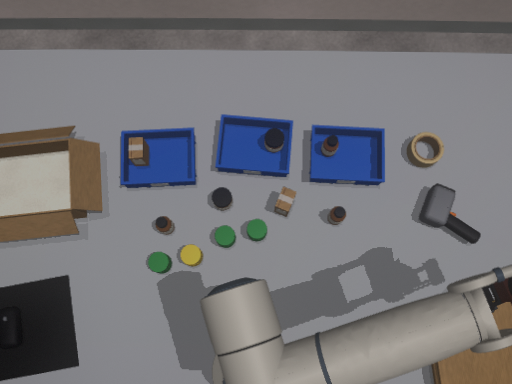

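View pics/scene0.png

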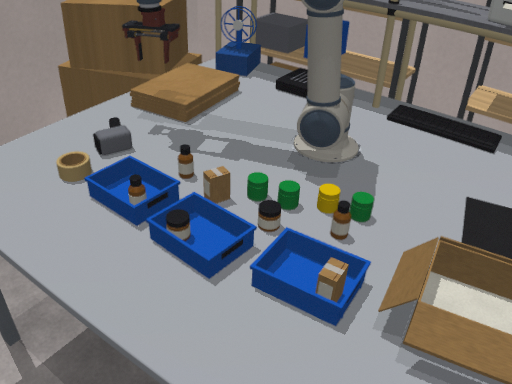

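Run:
```python
from h import *
for n in ('top','scene'):
    z=np.load(n+'0.npz'); W=z['W']; im=z['im']
    print(n,'valid',np.mean(z['d']>0))
    ok=np.isfinite(W[...,2])
    for lo,hi in((.025,.05),(.052,.070),(.075,.12)):
        m=(ok&(W[...,2]>lo)&(W[...,2]<hi)&(W[...,0]>.2)).astype(np.uint8)
        k,L,S,C=cv2.connectedComponentsWithStats(m)
        for i in range(1,k):
            if S[i,4]>30:
                P=W[L==i]; q=np.percentile(P,[2,98],axis=0)
                print(lo,S[i,4],C[i].round(),'med',np.median(P,0).round(3),'lo',q[0].round(3),'hi',q[1].round(3),np.median(im[L==i],0))
```

```text
top valid 0.9959055582682291
0.025 204 [254. 122.] med [ 0.694 -0.001  0.038] lo [ 0.687 -0.097  0.026] hi [0.702 0.089 0.049] [33. 43. 73.]
0.025 289 [358. 139.] med [ 0.666 -0.32   0.038] lo [ 0.536 -0.366  0.026] hi [ 0.673 -0.185  0.049] [32. 42. 73.]
0.025 292 [148. 142.] med [0.653 0.32  0.037] lo [0.525 0.188 0.026] hi [0.661 0.371 0.049] [32. 43. 74.]
0.025 480 [425. 148.] med [ 0.617 -0.494  0.045] lo [ 0.573 -0.542  0.026] hi [ 0.662 -0.453  0.05 ] [125.  107.5  83. ]
0.025 54 [273. 147.] med [ 0.617 -0.054  0.039] lo [ 0.612 -0.083  0.026] hi [ 0.634 -0.031  0.049] [70. 65. 71.]
0.025 40 [326. 151.] med [ 0.605 -0.207  0.038] lo [ 0.598 -0.229  0.026] hi [ 0.622 -0.196  0.049] [78.  76.5 78. ]
0.025 4129 [ 34. 182.] med [0.509 0.626 0.035] lo [0.423 0.53  0.029] hi [0.598 0.724 0.042] [174. 170. 160.]
0.025 42 [141. 162.] med [0.569 0.318 0.039] lo [0.568 0.305 0.028] hi [0.582 0.344 0.05 ] [78.  74.5 70. ]
0.025 48 [253. 171.] med [0.546 0.002 0.035] lo [ 0.541 -0.031  0.025] hi [0.55  0.032 0.047] [79.  81.  86.5]
0.025 52 [349. 181.] med [ 0.52  -0.273  0.034] lo [ 0.51
[... 7961 characters left out ...]
 hi [ 0.492 -0.062  0.088] [153. 121.  77.]
0.075 149 [135. 181.] med [ 0.629 -0.211  0.094] lo [ 0.612 -0.23   0.076] hi [ 0.64  -0.202  0.102] [30. 32. 34.]
0.075 133 [343. 207.] med [0.399 0.249 0.092] lo [0.38  0.235 0.077] hi [0.407 0.26  0.097] [30. 30. 30.]
0.075 1268 [410. 275.] med [0.534 0.464 0.098] lo [0.426 0.438 0.076] hi [0.617 0.489 0.119] [132. 103.  66.]
0.075 1548 [475. 260.] med [0.409 0.563 0.101] lo [0.384 0.486 0.076] hi [0.42  0.639 0.119] [87. 70. 46.]
0.075 560 [333. 271.] med [0.607 0.331 0.089] lo [0.571 0.309 0.076] hi [0.631 0.35  0.092] [157. 123.  79.]
0.075 3741 [461. 342.] med [0.637 0.599 0.097] lo [0.613 0.511 0.076] hi [0.662 0.687 0.119] [135. 106.  68.]
```

Top view: carton bin at pixel (158,157), jar bin (256,145) and bottle bin (347,155). The loose bottles are at (163,223) and (338,214), the jar at (222,198) and the carton at (286,200). The green and yellow look-alikes are at (158,262), (191,254), (224,236) and (256,229). The scene view agrees with this. Next I'll fit yaws and centres from both views.

Run:
```python
from h import *
Z={n:np.load(n+'0.npz')['W'] for n in('top','scene')}
def top(W,c,r,lo,hi):
    m=(np.hypot(W[...,0]-c[0],W[...,1]-c[1])<r)&(W[...,2]>lo)&(W[...,2]<hi); return W[m]
for n,W in Z.items():
    print(n)
    for k,c,r,h in(('b+',(.392,.246),.03,.095),('b-',(.423,-.231),.03,.095),('bstock',(.624,-.217),.03,.099),('jar',(.468,.089),.04,.06),('jstock',(.643,-.056),.036,.064)):
        P=top(W,c,r,h-.009,h+.012); cc,rad=cv2.minEnclosingCircle(P[:,:2].astype(np.float32))
        print(k,len(P),'mid',((P.min(0)+P.max(0))/2).round(4),'circ',np.round(cc,4),round(rad,4),'z',np.median(P[:,2]).round(4))
    for k,c,r,lo,hi in(('carton',(.458,-.087),.05,.078,.1),('cstock',(.602,.329),.05,.082,.1)):
        P=top(W,c,r,lo,hi); R=cv2.minAreaRect(P[:,:2].astype(np.float32)); print(k,np.round(R[0],4),np.round(R[1],4),round(R[2],1),np.median(P[:,2]).round(4))
    for k,c in(('bbin',(.598,-.266)),('jbin',(.623,0)),('cbin',(.585,.273))):
        P=top(W,c,.14,.054,.066); R=cv2.minAreaRect(P[:,:2].astype(np.float32)); print(k,np.round(R[0],4),np.round(R[1],4),round(R[2],1),np.median(P[:,2]).round(4))
    P=W[(np.abs(W[...,0]-.42)<.03)&(np.abs(W[...,1]+.15)<.03)]; print('table z',np.nanmedian(P[:,2]))
```

```text
top
b+ 92 mid [0.3887 0.2442 0.0937] circ [0.3886 0.244 ] 0.0144 z 0.095
b- 94 mid [ 0.42   -0.2332  0.0951] circ [ 0.4204 -0.2331] 0.0147 z 0.0947
bstock 84 mid [ 0.6222 -0.2178  0.0992] circ [ 0.6224 -0.2179] 0.0143 z 0.0987
jar 312 mid [0.466  0.0882 0.0595] circ [0.4666 0.0891] 0.0287 z 0.0598
jstock 299 mid [ 0.6405 -0.0574  0.0644] circ [ 0.6406 -0.0577] 0.0285 z 0.0635
carton [ 0.4567 -0.0879] [0.0397 0.0604] 68.4 0.0848
cstock [0.5984 0.3263] [0.062  0.0404] 3.0 0.0893
bbin [ 0.5973 -0.2672] [0.2104 0.1612] 87.6 0.0592
jbin [ 0.6226 -0.0012] [0.2083 0.1601] 85.2 0.0601
cbin [0.5843 0.271 ] [0.161  0.2106] 3.4 0.0598
table z 0.0002090380458659169
scene
b+ 91 mid [0.3933 0.247  0.092 ] circ [0.3932 0.2467] 0.0164 z 0.0941
b- 65 mid [ 0.4259 -0.2334  0.0927] circ [ 0.4252 -0.2343] 0.0158 z 0.0948
bstock 86 mid [ 0.6246 -0.2171  0.0965] circ [ 0.6252 -0.2171] 0.0163 z 0.0988
jar 290 mid [0.4701 0.0893 0.057 ] circ [0.4683 0.0875] 0.0308 z 0.0598
jstock 328 mid [ 0.6438 -0.0576  0.0615] circ [ 0.6439 -0.0582] 0.0295 z 0.0637
carton [ 0.4597 -0.0878] [0.0452 0.0614] 64.8 0.0851
cstock [0.6008 0.3284] [0.064  0.0419] 2.4 0.0895
bbin [ 0.5985 -0.2649] [0.2153 0.1642] 87.4 0.0596
jbin [ 0.625  -0.0029] [0.2137 0.1629] 85.8 0.0599
cbin [0.5859 0.2726] [0.1629 0.2104] 2.8 0.0597
table z 0.00030462016759108534
```

Request:
{"fn": "send_rows", "kwargs": {
  "targets": [
    [[0.8, -1, 0], [0, 0, -1]],
    [[0.8, -1, 0], [0, 0, -1]],
    [[0.8, -1, 0], [0, 0, -1]],
    [[0.8, -1, 0], [0, 0, -1]],
    [[0.8, -1, 0], [0, 0, -1]],
    [[0, 0, 0], [0, 0, -1]],
    [[0, 0, 0], [0, 0, -1]],
    [[0, 0, 0], [0, 0, -1]]
  ],
  "fingers": -1
}}

```text
t: 0.77
ee_pos: [0.2357, -0.369, 0.2227]
ee_rot: [[0.348, 0.938, 0.0], [0.938, -0.348, -0.001], [-0.001, 0.001, -1.0]]
contact_force: [0.7, -0.3, -0.8]
grip_width: 0.0876
grasp_force: 0.0
```

Request:
{"fn": "send_rows", "kwargs": {
  "targets": [
    [[1, 0.7, 0], [0, 0, 0]],
    [[1, 0.7, 0], [0, 0, 0]],
    [[1, 0.7, 0], [0, 0, 0]],
    [[1, 0.7, 0], [0, 0, 0]],
    [[1, 0.7, 0], [0, 0, 0]],
    [[1, 0.7, 0], [0, 0, 0]],
    [[0, 0, 0], [0, 0, -1]],
    [[0, 0, 0], [0, 0, -1]]
  ]
}}

```text
t: 1.43
ee_pos: [0.4185, -0.2443, 0.2217]
ee_rot: [[0.143, 0.99, -0.001], [0.99, -0.143, 0.001], [0.001, -0.002, -1.0]]
contact_force: [-0.3, 0.1, -0.7]
grip_width: 0.088
grasp_force: 0.0
```

Request:
{"fn": "send_rows", "kwargs": {
  "targets": [
    [[0, 0, 0], [0, 0, -1]],
    [[0, 0, 0], [0, 0, -0.4]],
    [[0, 0, 0], [0, 0, 0]]
  ]
}}

```text
t: 1.68
ee_pos: [0.4172, -0.2457, 0.2221]
ee_rot: [[0.003, 1.0, -0.001], [1.0, -0.003, 0.001], [0.001, -0.001, -1.0]]
contact_force: [-0.5, 0.5, -0.5]
grip_width: 0.0879
grasp_force: 0.0
```

```bash
cat >> h.py <<'E'
def go(x,y,z,yaw):
    "remaining units in tool axes after turning to yaw (deg)"
    s=telemetry.observe(); R=np.array(s['ee_rot']); p=np.array(s['ee_pos'])
    y0=np.degrees(np.arctan2(R[1,0],R[0,0])); a=np.radians(yaw)
    T=np.array([[np.cos(a),np.sin(a),0],[np.sin(a),-np.cos(a),0],[0,0,-1]])
    rv=cv2.Rodrigues(R.T@T)[0].ravel()
    print('p',p.round(4),'yaw',y0.round(2),'turn u',np.degrees(rv).round(2)/6,'shift u',((T.T@(np.array([x,y,z])-p))/.03).round(2),'t',s['t'])
E
python3 - <<'E'
from h import *
go(.4225,-.233,.026,90)
c,im,d=grab('wrist'); W=cloud(c,d); cv2.imwrite('pics/w1.png',im[...,::-1])
m=(np.hypot(W[...,0]-.4225,W[...,1]+.233)<.03)&(W[...,2]>.086)&(W[...,2]<.11); P=W[m]
print(len(P),cv2.minEnclosingCircle(P[:,:2].astype(np.float32)),np.median(P[:,2]) if len(P) else '')
m=(W[...,2]>.02)&(W[...,2]<.12)&(np.hypot(W[...,0]-.4225,W[...,1]+.233)<.04); P=W[m];print(len(P),P.min(0),P.max(0))
E
```

```text
p [ 0.4172 -0.2457  0.2221] yaw 89.81 turn u [-0.00666667 -0.005      -0.03166667] shift u [0.42 0.18 6.54] t 1.6833
581 ((0.42146629095077515, -0.23484843969345093), 0.014391971752047539) 0.09381243073630291
1219 [ 0.39947278 -0.25228694  0.0200889 ] [ 0.44298992 -0.21277447  0.09593034]
```

View pics/w1.png

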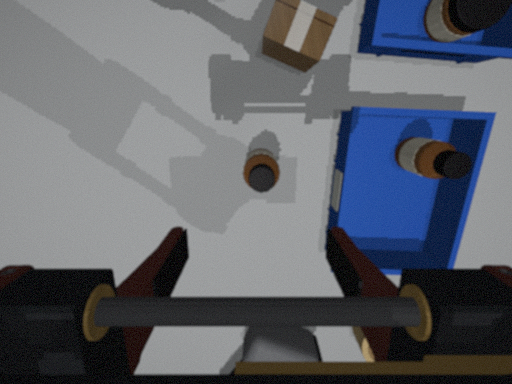

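The wrist picture shows bottle_2 at (262,172), between the finger lines, with the bottle bin to its right. The wrist fit of (0.4215, -0.2348), cap top 0.094, agrees with the other two views, so I'll descend and grasp.

Request:
{"fn": "send_rows", "kwargs": {
  "targets": [
    [[0.39, 0.16, 0], [0, 0, 0]],
    [[0, 0, 1], [0, 0, 0]],
    [[0, 0, 1], [0, 0, 0]],
    [[0, 0, 1], [0, 0, 0]],
    [[0, 0, 1], [0, 0, 0]],
    [[0, 0, 1], [0, 0, 0]],
    [[0, 0, 1], [0, 0, 0]],
    [[0, 0, 0.53], [0, 0, 0]]
  ]
}}

```text
t: 2.4
ee_pos: [0.4201, -0.2332, 0.0225]
ee_rot: [[0.007, 1.0, -0.004], [1.0, -0.007, 0.003], [0.003, -0.004, -1.0]]
contact_force: [0.6, -0.2, 0.3]
grip_width: 0.0878
grasp_force: 0.0
```

Request:
{"fn": "send_rows", "kwargs": {
  "targets": [
    [[0, 0, 0], [0, 0, 0]],
    [[0, 0, 0], [0, 0, 0]],
    [[0, 0, 0], [0, 0, 0]],
    [[0, 0, 0], [0, 0, 0]],
    [[0, 0, 0], [0, 0, 0]],
    [[0, 0, 0], [0, 0, 0]],
    [[0, 0, 0], [0, 0, 0]],
    [[0, 0, 0], [0, 0, 0]]
  ],
  "fingers": 1
}}

```text
t: 3.07
ee_pos: [0.4224, -0.2346, 0.0276]
ee_rot: [[0.005, 1.0, 0.001], [1.0, -0.005, -0.001], [-0.001, 0.001, -1.0]]
contact_force: [-0.7, 1.2, 3.3]
grip_width: 0.0436
grasp_force: 30.0
```

Request:
{"fn": "send_rows", "kwargs": {
  "targets": [
    [[0, 0, -0.5], [0, 0, 0]],
    [[0, 0, -0.9], [0, 0, 0]],
    [[0, 0, -1], [0, 0, 0]],
    [[0, 0, -1], [0, 0, 0]],
    [[0, 0, -1], [0, 0, 0]],
    [[0, 0, -0.4], [0, 0, 0]],
    [[0, 0, 0], [0, 0, 0]]
  ]
}}

```text
t: 3.65
ee_pos: [0.4233, -0.2351, 0.1741]
ee_rot: [[0.005, 1.0, 0.005], [1.0, -0.005, -0.003], [-0.003, 0.005, -1.0]]
contact_force: [0.5, -1.1, -1.6]
grip_width: 0.044
grasp_force: 30.0
```

Request:
{"fn": "send_rows", "kwargs": {
  "targets": [
    [[-0.4, 0.6, 0], [0, 0, 0]],
    [[-0.5, 0.8, 0], [0, 0, 0]],
    [[-0.5, 0.9, 0], [0, 0, 0]],
    [[-0.5, 0.9, 0], [0, 0, 0]],
    [[-0.5, 0.8, 0], [0, 0, 0]],
    [[-0.4, 0.7, 0], [0, 0, 0]],
    [[-0.38, 0.55, 0], [0, 0, 0]],
    [[0, 0, 0], [0, 0, 0]]
  ]
}}

```text
t: 4.32
ee_pos: [0.5801, -0.3315, 0.1647]
ee_rot: [[0.005, 1.0, -0.005], [1.0, -0.005, 0.003], [0.003, -0.005, -1.0]]
contact_force: [-0.3, -0.8, -2.2]
grip_width: 0.0434
grasp_force: 30.0
```

Request:
{"fn": "send_rows", "kwargs": {
  "targets": [
    [[0, 0, 0], [0, 0, 0]],
    [[0, 0, 0.8], [0, 0, 0]],
    [[0, 0, 1], [0, 0, 0]],
    [[0, 0, 0.8], [0, 0, 0]],
    [[0, 0, 0.6], [0, 0, 0]],
    [[0, 0, 0.4], [0, 0, 0]],
    [[0, 0, 0], [0, 0, 0]],
    [[0, 0, 0], [0, 0, 0]]
  ]
}}

```text
t: 4.98
ee_pos: [0.5783, -0.33, 0.0623]
ee_rot: [[0.005, 1.0, -0.001], [1.0, -0.005, 0.001], [0.001, -0.001, -1.0]]
contact_force: [0.1, -0.9, -0.6]
grip_width: 0.0438
grasp_force: 30.0
```

Run:
```python
from h import *
go(.580,-.330,.031,90)
```

```text
p [ 0.5783 -0.33    0.0623] yaw 89.7 turn u [-0.01166667 -0.00833333 -0.05      ] shift u [0.   0.06 1.04] t 4.9833
```

Request:
{"fn": "send_rows", "kwargs": {
  "targets": [
    [[0, 0, 0.3], [0, 0, 0]],
    [[0, 0, 0.3], [0, 0, 0]],
    [[0, 0, 0.2], [0, 0, 0]],
    [[0, 0, 0.15], [0, 0, 0]],
    [[0, 0, 0], [0, 0, 0]],
    [[0, 0, 0.05], [0, 0, 0]],
    [[0, 0, 0], [0, 0, 0]],
    [[0, 0, 0], [0, 0, 0]]
  ]
}}

```text
t: 5.65
ee_pos: [0.5793, -0.3307, 0.0331]
ee_rot: [[0.005, 1.0, 0.001], [1.0, -0.005, -0.0], [-0.0, 0.001, -1.0]]
contact_force: [0.5, 1.1, -2.1]
grip_width: 0.0438
grasp_force: 30.0
```

Request:
{"fn": "send_rows", "kwargs": {
  "targets": [
    [[0, 0, 0.04], [0, 0, 0]],
    [[0, 0, 0], [0, 0, 0]],
    [[0, 0, 0], [0, 0, 0]]
  ]
}}

```text
t: 5.9
ee_pos: [0.5791, -0.3306, 0.0317]
ee_rot: [[0.005, 1.0, 0.0], [1.0, -0.005, -0.0], [-0.0, 0.0, -1.0]]
contact_force: [0.7, -0.2, -2.2]
grip_width: 0.0436
grasp_force: 30.0
```

Request:
{"fn": "send_rows", "kwargs": {
  "targets": [
    [[0, 0, 0.04], [0, 0, 0]],
    [[0, 0, 0.03], [0, 0, 0]],
    [[0, 0, 0], [0, 0, 0]],
    [[0, 0, 0], [0, 0, 0]]
  ]
}}

```text
t: 6.23
ee_pos: [0.5793, -0.3307, 0.0316]
ee_rot: [[0.005, 1.0, 0.001], [1.0, -0.005, -0.001], [-0.001, 0.001, -1.0]]
contact_force: [-3.7, 2.1, 6.3]
grip_width: 0.0432
grasp_force: 30.0
```

Request:
{"fn": "send_rows", "kwargs": {
  "targets": [
    [[0, 0, 0], [0, 0, 0]],
    [[0, 0, 0], [0, 0, 0]],
    [[0, 0, 0], [0, 0, 0]],
    [[0, 0, 0], [0, 0, 0]],
    [[0, 0, 0], [0, 0, 0]]
  ],
  "fingers": -0.36
}}

```text
t: 6.65
ee_pos: [0.579, -0.3305, 0.0292]
ee_rot: [[0.005, 1.0, -0.0], [1.0, -0.005, 0.0], [0.0, -0.0, -1.0]]
contact_force: [0.2, -0.2, 0.3]
grip_width: 0.0599
grasp_force: 0.0
```

Request:
{"fn": "send_rows", "kwargs": {
  "targets": [
    [[0, 0, -0.5], [0, 0, 0]],
    [[0, 0, -0.8], [0, 0, 0]],
    [[0, 0, -1], [0, 0, 0]],
    [[0, 0, -1], [0, 0, 0]],
    [[0, 0, -1], [0, 0, 0]],
    [[0, 0, -1], [0, 0, 0]],
    [[0, 0, 0], [0, 0, 0]]
  ]
}}

```text
t: 7.23
ee_pos: [0.5809, -0.3317, 0.197]
ee_rot: [[0.005, 1.0, 0.01], [1.0, -0.005, -0.006], [-0.006, 0.01, -1.0]]
contact_force: [0.5, -1.6, 1.3]
grip_width: 0.0597
grasp_force: 0.0
```

Run:
```python
from h import *
go(.458,-.088,.19,-21.6)
go(.458,-.088,.19,90)
c,im,d=grab('top'); W=cloud(c,d)
m=(np.hypot(W[...,0]-.58,W[...,1]+.33)<.035)&(W[...,2]>.088)&(W[...,2]<.11); P=W[m]; print(len(P),P.min(0),P.max(0),np.median(P[:,2]))
```

```text
p [ 0.5809 -0.3317  0.197 ] yaw 89.7 turn u [ 0.12       -0.05333333 18.55      ] shift u [-6.8  -6.04  0.23] t 7.2333
p [ 0.5809 -0.3317  0.197 ] yaw 89.7 turn u [ 0.095       0.06       -0.04833333] shift u [ 8.12 -4.1   0.23] t 7.2333
10 [ 0.58480812 -0.34185478  0.09598509] [ 0.59271292 -0.32767785  0.102777  ] 0.09960703793794778
```

Request:
{"fn": "send_rows", "kwargs": {
  "targets": [
    [[1, -0.5, 0], [0, 0, 0]],
    [[1, -0.5, 0], [0, 0, 0]],
    [[1, -0.5, 0], [0, 0, 0]],
    [[1, -0.5, 0], [0, 0, 0]],
    [[1, -0.5, 0], [0, 0, 0]],
    [[1, -0.5, 0], [0, 0, 0]],
    [[1, -0.5, 0], [0, 0, 0]],
    [[1, -0.5, 0], [0, 0, 0]]
  ],
  "fingers": -0.7
}}

```text
t: 7.95
ee_pos: [0.4589, -0.0886, 0.1866]
ee_rot: [[0.005, 1.0, -0.002], [1.0, -0.005, 0.001], [0.001, -0.002, -1.0]]
contact_force: [-0.4, 0.6, -0.2]
grip_width: 0.0744
grasp_force: 0.0
```

Request:
{"fn": "send_rows", "kwargs": {
  "targets": [
    [[0, 0, 0], [0, 0, 1]],
    [[0, 0, 0], [0, 0, 1]],
    [[0, 0, 0], [0, 0, 1]],
    [[0, 0, 0], [0, 0, 1]],
    [[0, 0, 0], [0, 0, 1]],
    [[0, 0, 0], [0, 0, 1]],
    [[0, 0, 0], [0, 0, 1]],
    [[0, 0, 0], [0, 0, 1]]
  ]
}}

```text
t: 8.62
ee_pos: [0.4598, -0.0898, 0.1867]
ee_rot: [[0.75, 0.661, -0.002], [0.661, -0.75, 0.001], [-0.001, -0.002, -1.0]]
contact_force: [0.5, -1.2, -0.8]
grip_width: 0.0746
grasp_force: 0.0
```

Request:
{"fn": "send_rows", "kwargs": {
  "targets": [
    [[0, 0, 0], [0, 0, 1]],
    [[0, 0, 0], [0, 0, 1]],
    [[0, 0, 0], [0, 0, 1]],
    [[0, 0, 0], [0, 0, 1]],
    [[0, 0, 0], [0, 0, 1]],
    [[0, 0, 0], [0, 0, 1]],
    [[0, 0, 0], [0, 0, 1]],
    [[0, 0, 0], [0, 0, 1]]
  ]
}}

```text
t: 9.28
ee_pos: [0.4598, -0.0898, 0.1867]
ee_rot: [[0.993, -0.115, -0.002], [-0.115, -0.993, 0.001], [-0.002, -0.0, -1.0]]
contact_force: [-1.3, 0.2, -0.1]
grip_width: 0.0745
grasp_force: 0.0
```

Request:
{"fn": "send_rows", "kwargs": {
  "targets": [
    [[0, 0, 0], [0, 0, 1]],
    [[0, 0, 0], [0, 0, 1]],
    [[0, 0, 0], [0, 0, 0.5]],
    [[0, 0, 0], [0, 0, 0]],
    [[0, 0, 0], [0, 0, 0]]
  ]
}}

```text
t: 9.7
ee_pos: [0.4599, -0.0898, 0.1872]
ee_rot: [[0.932, -0.362, -0.002], [-0.362, -0.932, 0.001], [-0.002, 0.0, -1.0]]
contact_force: [-1.0, 0.4, -0.4]
grip_width: 0.0746
grasp_force: 0.0
```

Run:
```python
from h import *
go(.458,-.088,.030,-21.6)
c,im,d=grab('wrist'); W=cloud(c,d)
m=(np.hypot(W[...,0]-.458,W[...,1]+.088)<.05)&(W[...,2]>.079)&(W[...,2]<.1); P=W[m]; print(len(P),cv2.minAreaRect(P[:,:2].astype(np.float32)),np.median(P[:,2]))
```

```text
p [ 0.4599 -0.0898  0.1872] yaw -21.19 turn u [0.00166667 0.01833333 0.06833333] shift u [-0.08 -0.03  5.24] t 9.7
2356 ((0.4579991102218628, -0.0902102068066597), (0.03950728103518486, 0.06042540445923805), 67.98452758789062) 0.08416592766673245
```

Request:
{"fn": "send_rows", "kwargs": {
  "targets": [
    [[-0.05, 0.03, 0.6], [0, 0, 0.1]],
    [[0, 0, 1], [0, 0, 0]],
    [[0, 0, 1], [0, 0, 0]],
    [[0, 0, 1], [0, 0, 0]],
    [[0, 0, 1], [0, 0, 0]],
    [[0, 0, 0.6], [0, 0, 0]],
    [[0, 0, 0], [0, 0, 0]],
    [[0, 0, 0], [0, 0, 0]]
  ]
}}

```text
t: 10.42
ee_pos: [0.4578, -0.09, 0.0316]
ee_rot: [[0.928, -0.372, -0.002], [-0.372, -0.928, 0.001], [-0.003, 0.0, -1.0]]
contact_force: [0.5, 0.0, 1.1]
grip_width: 0.0747
grasp_force: 0.0
```

Request:
{"fn": "send_rows", "kwargs": {
  "targets": [
    [[0, 0, 0], [0, 0, 0]],
    [[0, 0, 0], [0, 0, 0]],
    [[0, 0, 0], [0, 0, 0]],
    [[0, 0, 0], [0, 0, 0]],
    [[0, 0, 0], [0, 0, 0]],
    [[0, 0, 0], [0, 0, 0]],
    [[0, 0, 0], [0, 0, 0]],
    [[0, 0, 0], [0, 0, 0]]
  ],
  "fingers": 1
}}

```text
t: 11.08
ee_pos: [0.4589, -0.0903, 0.033]
ee_rot: [[0.928, -0.373, 0.001], [-0.373, -0.928, -0.0], [0.001, -0.0, -1.0]]
contact_force: [0.6, 0.6, 3.2]
grip_width: 0.0399
grasp_force: 30.0
```

Request:
{"fn": "send_rows", "kwargs": {
  "targets": [
    [[0, 0, -0.5], [0, 0, 0]],
    [[0, 0, -0.9], [0, 0, 0]],
    [[0, 0, -1], [0, 0, 0]],
    [[0, 0, -1], [0, 0, 0]],
    [[0, 0, -1], [0, 0, 0]],
    [[0, 0, -0.6], [0, 0, 0]],
    [[0, 0, 0], [0, 0, 0]],
    [[0, 0, 0], [0, 0, 0]]
  ]
}}

```text
t: 11.75
ee_pos: [0.4589, -0.0903, 0.1825]
ee_rot: [[0.928, -0.373, 0.001], [-0.373, -0.928, -0.0], [0.001, -0.0, -1.0]]
contact_force: [-0.2, -0.8, -1.3]
grip_width: 0.0397
grasp_force: 30.0
```

Run:
```python
from h import *
go(.587,.225,.18,3); go(.587,.225,.18,-22)
```

```text
p [ 0.4589 -0.0903  0.1825] yaw -21.9 turn u [ 1.66666667e-03 -1.16666667e-02 -4.15000000e+00] shift u [  4.81 -10.27   0.08] t 11.75
p [ 0.4589 -0.0903  0.1825] yaw -21.9 turn u [-0.00166667 -0.01        0.01666667] shift u [  0.02 -11.34   0.08] t 11.75
```

Request:
{"fn": "send_rows", "kwargs": {
  "targets": [
    [[0, -0.5, 0], [0, 0, 0]],
    [[0, -0.9, 0], [0, 0, 0]],
    [[0, -1, 0], [0, 0, 0]],
    [[0, -1, 0], [0, 0, 0]],
    [[0, -1, 0], [0, 0, 0]],
    [[0, -1, 0], [0, 0, 0]],
    [[0, -1, 0], [0, 0, 0]],
    [[0, -1, 0], [0, 0, 0]]
  ]
}}

```text
t: 12.42
ee_pos: [0.5406, 0.1171, 0.179]
ee_rot: [[0.928, -0.373, -0.005], [-0.373, -0.928, -0.001], [-0.004, 0.003, -1.0]]
contact_force: [0.5, -0.9, -1.7]
grip_width: 0.0399
grasp_force: 30.0
```

Request:
{"fn": "send_rows", "kwargs": {
  "targets": [
    [[0, -1, 0], [0, 0, 0]],
    [[0, -1, 0], [0, 0, 0]],
    [[0, -1, 0], [0, 0, 0]],
    [[0, -0.94, 0], [0, 0, 0]],
    [[0, 0, 0], [0, 0, -1]],
    [[0, 0, 0], [0, 0, -1]],
    [[0, 0, 0], [0, 0, -1]],
    [[0, 0, 0], [0, 0, -1]]
  ]
}}

```text
t: 13.08
ee_pos: [0.5844, 0.2254, 0.1784]
ee_rot: [[0.999, 0.042, -0.005], [0.042, -0.999, -0.002], [-0.005, 0.002, -1.0]]
contact_force: [-0.2, -0.2, -1.5]
grip_width: 0.04
grasp_force: 30.0
```

Request:
{"fn": "send_rows", "kwargs": {
  "targets": [
    [[0, 0, 0], [0, 0, -0.15]],
    [[0, 0, 0.8], [0, 0, 0]],
    [[0, 0, 1], [0, 0, 0]],
    [[0, 0, 0.9], [0, 0, 0]],
    [[0, 0, 0.6], [0, 0, 0]],
    [[0, 0, 0.4], [0, 0, 0]],
    [[0, 0, 0], [0, 0, 0]],
    [[0, 0, 0], [0, 0, 0]]
  ]
}}

```text
t: 13.75
ee_pos: [0.5849, 0.2252, 0.0703]
ee_rot: [[0.999, 0.051, -0.002], [0.051, -0.999, -0.001], [-0.002, 0.001, -1.0]]
contact_force: [0.5, -0.0, -0.2]
grip_width: 0.0399
grasp_force: 30.0
```

Run:
```python
from h import *
go(.587,.225,.037,3)
```

```text
p [0.5849 0.2252 0.0703] yaw 2.94 turn u [ 0.005  0.02  -0.01 ] shift u [0.07 0.01 1.11] t 13.75
```

Request:
{"fn": "send_rows", "kwargs": {
  "targets": [
    [[0, 0, 0.3], [0, 0, 0]],
    [[0, 0, 0.3], [0, 0, 0]],
    [[0, 0, 0.25], [0, 0, 0]],
    [[0, 0, 0.15], [0, 0, 0]],
    [[0, 0, 0.1], [0, 0, 0]],
    [[0, 0, 0], [0, 0, 0]],
    [[0, 0, 0.03], [0, 0, 0]],
    [[0, 0, 0], [0, 0, 0]]
  ]
}}

```text
t: 14.42
ee_pos: [0.5856, 0.2255, 0.0377]
ee_rot: [[0.999, 0.052, 0.0], [0.052, -0.999, 0.0], [0.0, -0.0, -1.0]]
contact_force: [-0.5, -0.4, -1.2]
grip_width: 0.0397
grasp_force: 30.0
```

Request:
{"fn": "send_rows", "kwargs": {
  "targets": [
    [[0, 0, 0.04], [0, 0, 0]],
    [[0, 0, 0], [0, 0, 0]],
    [[0, 0, 0], [0, 0, 0]]
  ]
}}

```text
t: 14.67
ee_pos: [0.586, 0.2256, 0.0371]
ee_rot: [[0.999, 0.052, 0.001], [0.052, -0.999, 0.001], [0.001, -0.0, -1.0]]
contact_force: [0.2, -0.5, 0.8]
grip_width: 0.0398
grasp_force: 30.0
```

Request:
{"fn": "send_rows", "kwargs": {
  "targets": [
    [[0, 0, 0.03], [0, 0, 0]],
    [[0, 0, 0], [0, 0, 0]],
    [[0, 0, 0], [0, 0, 0]]
  ]
}}

```text
t: 14.92
ee_pos: [0.586, 0.2256, 0.0371]
ee_rot: [[0.999, 0.052, 0.002], [0.052, -0.999, 0.001], [0.002, -0.0, -1.0]]
contact_force: [-1.2, -0.6, 5.8]
grip_width: 0.04
grasp_force: 30.0
```

Request:
{"fn": "send_rows", "kwargs": {
  "targets": [
    [[0, 0, 0], [0, 0, 0]],
    [[0, 0, 0], [0, 0, 0]],
    [[0, 0, 0], [0, 0, 0]],
    [[0, 0, 0], [0, 0, 0]],
    [[0, 0, 0], [0, 0, 0]]
  ],
  "fingers": -0.25
}}

```text
t: 15.33
ee_pos: [0.5853, 0.2254, 0.035]
ee_rot: [[0.999, 0.052, -0.001], [0.052, -0.999, -0.0], [-0.001, 0.0, -1.0]]
contact_force: [1.0, -0.6, -0.5]
grip_width: 0.0548
grasp_force: 0.0
```

Request:
{"fn": "send_rows", "kwargs": {
  "targets": [
    [[0, 0, -0.5], [0, 0, 0]],
    [[0, 0, -0.8], [0, 0, 0]],
    [[0, 0, -1], [0, 0, 0]],
    [[0, 0, -1], [0, 0, 0]],
    [[0, 0, -1], [0, 0, 0]],
    [[0, 0, -0.7], [0, 0, 0]],
    [[0, 0, 0], [0, 0, 0]],
    [[0, 0, 0], [0, 0, 0]]
  ]
}}

```text
t: 16.0
ee_pos: [0.5861, 0.2257, 0.1869]
ee_rot: [[0.999, 0.052, 0.003], [0.052, -0.999, 0.001], [0.003, -0.001, -1.0]]
contact_force: [0.3, 0.7, -1.3]
grip_width: 0.0549
grasp_force: 0.0
```

Run:
```python
from h import *
go(.468,.0885,.18,3)
go(.468,.0885,.18,90)
c,im,d=grab('scene'); W=cloud(c,d); cv2.imwrite('pics/s2.png',im[...,::-1])
```

```text
p [0.5861 0.2257 0.1869] yaw 3.0 turn u [-0.00833333 -0.02833333  0.        ] shift u [-4.17  4.36  0.23] t 16.0
p [0.5861 0.2257 0.1869] yaw 3.0 turn u [  0.015  -0.03  -14.5  ] shift u [-4.57 -3.94  0.23] t 16.0
```

View pics/s2.png

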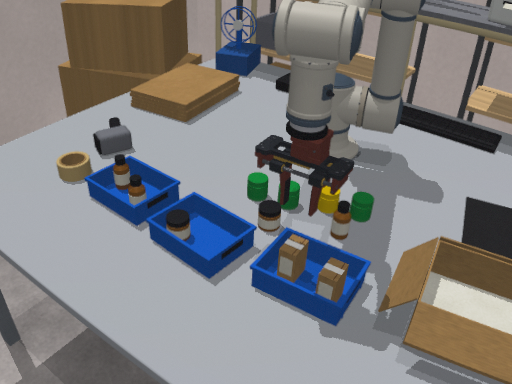

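Scene view: bottle_2 stands upright in its bin at (122,172), and the carton stands next to the stock carton at (293,257). The jar at (270,216) is next.

Request:
{"fn": "send_rows", "kwargs": {
  "targets": [
    [[-0.7, 0.73, 0], [0, 0, 0]],
    [[-0.7, 0.73, 0], [0, 0, 0]],
    [[-0.7, 0.73, 0], [0, 0, 0]],
    [[-0.7, 0.73, 0], [0, 0, 0]],
    [[-0.7, 0.73, 0], [0, 0, 0]],
    [[-0.67, 0.71, 0], [0, 0, 0]],
    [[0, 0, 0], [0, 0, -1]],
    [[0, 0, 0], [0, 0, -1]]
  ],
  "fingers": -0.95
}}

```text
t: 16.72
ee_pos: [0.4658, 0.087, 0.1831]
ee_rot: [[0.965, 0.262, -0.003], [0.262, -0.965, -0.0], [-0.003, -0.0, -1.0]]
contact_force: [-0.9, 0.1, -0.6]
grip_width: 0.0854
grasp_force: 0.0
```

Request:
{"fn": "send_rows", "kwargs": {
  "targets": [
    [[0, 0, 0], [0, 0, -1]],
    [[0, 0, 0], [0, 0, -1]],
    [[0, 0, 0], [0, 0, -1]],
    [[0, 0, 0], [0, 0, -1]],
    [[0, 0, 0], [0, 0, -1]],
    [[0, 0, 0], [0, 0, -1]],
    [[0, 0, 0], [0, 0, -1]],
    [[0, 0, 0], [0, 0, -1]]
  ]
}}

```text
t: 17.38
ee_pos: [0.4665, 0.0882, 0.1826]
ee_rot: [[0.449, 0.893, -0.004], [0.893, -0.449, -0.0], [-0.002, -0.004, -1.0]]
contact_force: [0.9, -0.3, 0.7]
grip_width: 0.0856
grasp_force: 0.0
```

Request:
{"fn": "send_rows", "kwargs": {
  "targets": [
    [[0, 0, 0], [0, 0, -1]],
    [[0, 0, 0], [0, 0, -1]],
    [[0, 0, 0], [0, 0, -1]],
    [[0, 0, 0], [0, 0, -1]],
    [[0, 0, 0], [0, 0, -0.5]],
    [[0, 0, 0], [0, 0, 0]],
    [[0, 0, 0], [0, 0, 0]]
  ]
}}

```text
t: 17.97
ee_pos: [0.4667, 0.0882, 0.1834]
ee_rot: [[0.002, 1.0, -0.003], [1.0, -0.002, -0.0], [-0.0, -0.003, -1.0]]
contact_force: [-0.1, 0.5, -0.6]
grip_width: 0.0856
grasp_force: 0.0
```

Run:
```python
from h import *
go(.468,.0885,.021,90)
c,im,d=grab('wrist'); W=cloud(c,d)
m=(np.hypot(W[...,0]-.468,W[...,1]-.0885)<.04)&(W[...,2]>.054)&(W[...,2]<.07); P=W[m]; print(len(P),cv2.minEnclosingCircle(P[:,:2].astype(np.float32)),P.min(0),P.max(0),np.median(P[:,2]))
```

```text
p [0.4667 0.0882 0.1834] yaw 89.89 turn u [-0.03166667  0.00333333 -0.01833333] shift u [0.01 0.04 5.41] t 17.9667
2073 ((0.4673159122467041, 0.08677244186401367), 0.027991486713290215) [0.4397464  0.0592517  0.05406741] [0.49405199 0.11452306 0.06143723] 0.05889067437568163
```

Request:
{"fn": "send_rows", "kwargs": {
  "targets": [
    [[0, 0.03, 0.6], [0, 0, 0]],
    [[0, 0, 1], [0, 0, 0]],
    [[0, 0, 1], [0, 0, 0]],
    [[0, 0, 1], [0, 0, 0]],
    [[0, 0, 1], [0, 0, 0]],
    [[0, 0, 0.75], [0, 0, 0]],
    [[0, 0, 0], [0, 0, 0]],
    [[0, 0, 0], [0, 0, 0]]
  ]
}}

```text
t: 18.68
ee_pos: [0.4671, 0.0881, 0.0236]
ee_rot: [[0.001, 1.0, -0.004], [1.0, -0.001, -0.0], [-0.0, -0.004, -1.0]]
contact_force: [-0.6, 0.8, 0.4]
grip_width: 0.0857
grasp_force: 0.0
```

Request:
{"fn": "send_rows", "kwargs": {
  "targets": [
    [[0, 0, 0], [0, 0, 0]],
    [[0, 0, 0], [0, 0, 0]],
    [[0, 0, 0], [0, 0, 0]],
    [[0, 0, 0], [0, 0, 0]],
    [[0, 0, 0], [0, 0, 0]],
    [[0, 0, 0], [0, 0, 0]],
    [[0, 0, 0], [0, 0, 0]],
    [[0, 0, 0], [0, 0, 0]]
  ],
  "fingers": 1
}}

```text
t: 19.35
ee_pos: [0.4688, 0.0883, 0.0259]
ee_rot: [[0.0, 1.0, 0.001], [1.0, -0.0, 0.0], [0.0, 0.001, -1.0]]
contact_force: [-1.3, 0.5, 6.3]
grip_width: 0.0556
grasp_force: 30.0
```

Request:
{"fn": "send_rows", "kwargs": {
  "targets": [
    [[0, 0, -0.5], [0, 0, 0]],
    [[0, 0, -0.9], [0, 0, 0]],
    [[0, 0, -1], [0, 0, 0]],
    [[0, 0, -1], [0, 0, 0]],
    [[0, 0, -0.6], [0, 0, 0]],
    [[0, 0, 0], [0, 0, 0]],
    [[0, 0, 0], [0, 0, 0]]
  ]
}}

```text
t: 19.93
ee_pos: [0.4686, 0.0883, 0.1449]
ee_rot: [[-0.0, 1.0, 0.001], [1.0, 0.0, 0.0], [0.0, 0.001, -1.0]]
contact_force: [-0.2, 0.5, -1.6]
grip_width: 0.0557
grasp_force: 30.0
```

Run:
```python
from h import *
go(.627,.043,.14,90)
```

```text
p [0.4686 0.0883 0.1449] yaw 90.0 turn u [ 0.01       -0.00166667  0.        ] shift u [-1.51  5.28  0.16] t 19.9333
```

Request:
{"fn": "send_rows", "kwargs": {
  "targets": [
    [[-0.2, 0.6, 0], [0, 0, 0]],
    [[-0.25, 0.9, 0], [0, 0, 0]],
    [[-0.25, 0.9, 0], [0, 0, 0]],
    [[-0.25, 0.9, 0], [0, 0, 0]],
    [[-0.25, 0.9, 0], [0, 0, 0]],
    [[-0.2, 0.7, 0], [0, 0, 0]],
    [[-0.1, 0.38, 0], [0, 0, 0]],
    [[0, 0, 0], [0, 0, 0]]
  ]
}}

```text
t: 20.6
ee_pos: [0.627, 0.0423, 0.1402]
ee_rot: [[0.001, 1.0, -0.006], [1.0, -0.001, -0.0], [-0.0, -0.006, -1.0]]
contact_force: [-0.2, 0.8, -2.8]
grip_width: 0.0559
grasp_force: 30.0
```

Request:
{"fn": "send_rows", "kwargs": {
  "targets": [
    [[0, 0, 0], [0, 0, 0]],
    [[0, 0, 0.7], [0, 0, 0]],
    [[0, 0, 0.9], [0, 0, 0]],
    [[0, 0, 0.6], [0, 0, 0]],
    [[0, 0, 0.3], [0, 0, 0]],
    [[0, 0, 0], [0, 0, 0]],
    [[0, 0, 0], [0, 0, 0]],
    [[0, 0, 0], [0, 0, 0]]
  ]
}}

```text
t: 21.27
ee_pos: [0.6272, 0.0434, 0.0717]
ee_rot: [[-0.0, 1.0, 0.002], [1.0, 0.0, 0.0], [0.0, 0.002, -1.0]]
contact_force: [-0.7, -0.1, -1.6]
grip_width: 0.0553
grasp_force: 30.0
```

Run:
```python
from h import *
go(.627,.043,.030,90)
```

```text
p [0.6272 0.0434 0.0717] yaw 90.01 turn u [ 0.02166667 -0.          0.00166667] shift u [-0.01 -0.01  1.39] t 21.2667
```

Request:
{"fn": "send_rows", "kwargs": {
  "targets": [
    [[0, 0, 0.4], [0, 0, 0]],
    [[0, 0, 0.4], [0, 0, 0]],
    [[0, 0, 0.25], [0, 0, 0]],
    [[0, 0, 0.15], [0, 0, 0]],
    [[0, 0, 0.1], [0, 0, 0]],
    [[0, 0, 0.04], [0, 0, 0]],
    [[0, 0, 0], [0, 0, 0]],
    [[0, 0, 0], [0, 0, 0]]
  ]
}}

```text
t: 21.93
ee_pos: [0.6269, 0.0433, 0.03]
ee_rot: [[-0.0, 1.0, 0.0], [1.0, 0.0, 0.0], [0.0, 0.0, -1.0]]
contact_force: [-1.3, -0.3, 0.5]
grip_width: 0.0555
grasp_force: 30.0
```

Request:
{"fn": "send_rows", "kwargs": {
  "targets": [
    [[0, 0, 0.05], [0, 0, 0]],
    [[0, 0, 0], [0, 0, 0]],
    [[0, 0, 0], [0, 0, 0]]
  ]
}}

```text
t: 22.18
ee_pos: [0.6269, 0.0432, 0.03]
ee_rot: [[-0.0, 1.0, 0.001], [1.0, 0.0, -0.0], [-0.0, 0.001, -1.0]]
contact_force: [-3.8, 0.4, 7.4]
grip_width: 0.0556
grasp_force: 30.0
```

Request:
{"fn": "send_rows", "kwargs": {
  "targets": [
    [[0, 0, 0], [0, 0, 0]],
    [[0, 0, 0], [0, 0, 0]],
    [[0, 0, 0], [0, 0, 0]],
    [[0, 0, 0], [0, 0, 0]],
    [[0, 0, 0], [0, 0, 0]]
  ],
  "fingers": -0.64
}}

```text
t: 22.6
ee_pos: [0.6267, 0.0433, 0.0279]
ee_rot: [[-0.0, 1.0, -0.0], [1.0, 0.0, 0.0], [0.0, -0.0, -1.0]]
contact_force: [0.9, 0.1, 0.2]
grip_width: 0.0724
grasp_force: 0.0
```

Request:
{"fn": "send_rows", "kwargs": {
  "targets": [
    [[0, 0, -0.5], [0, 0, 0]],
    [[0, 0, -0.8], [0, 0, 0]],
    [[0, 0, -1], [0, 0, 0]],
    [[0, 0, -1], [0, 0, 0]],
    [[0, 0, -1], [0, 0, 0]],
    [[0, 0, -1], [0, 0, 0]],
    [[0, 0, 0], [0, 0, 0]],
    [[0, 0, 0], [0, 0, 0]]
  ]
}}

```text
t: 23.27
ee_pos: [0.6278, 0.0433, 0.19]
ee_rot: [[-0.0, 1.0, 0.005], [1.0, 0.0, 0.0], [0.0, 0.005, -1.0]]
contact_force: [-0.5, 0.4, -0.5]
grip_width: 0.072
grasp_force: 0.0
```

Run:
```python
from h import *
go(.391,.2455,.19,90)
```

```text
p [0.6278 0.0433 0.19  ] yaw 90.0 turn u [ 0.04833333 -0.          0.        ] shift u [ 6.74 -7.89  0.  ] t 23.2667
```

Request:
{"fn": "send_rows", "kwargs": {
  "targets": [
    [[0.8, -0.95, 0], [0, 0, 0]],
    [[0.8, -0.95, 0], [0, 0, 0]],
    [[0.8, -0.95, 0], [0, 0, 0]],
    [[0.8, -0.95, 0], [0, 0, 0]],
    [[0.8, -0.95, 0], [0, 0, 0]],
    [[0.8, -0.95, 0], [0, 0, 0]],
    [[0.8, -0.95, 0], [0, 0, 0]],
    [[0.8, -0.95, 0], [0, 0, 0]]
  ],
  "fingers": -0.9
}}

```text
t: 23.93
ee_pos: [0.3966, 0.2357, 0.185]
ee_rot: [[0.0, 1.0, -0.003], [1.0, -0.0, -0.001], [-0.001, -0.003, -1.0]]
contact_force: [0.2, 1.7, 0.3]
grip_width: 0.0837
grasp_force: 0.0
```

Request:
{"fn": "send_rows", "kwargs": {
  "targets": [
    [[0.34, -0.3, 0], [0, 0, 0]],
    [[0, 0, 0], [0, 0, 0]],
    [[0, 0, 0], [0, 0, 0]],
    [[0, 0, 0], [0, 0, 0]]
  ]
}}

```text
t: 24.27
ee_pos: [0.3899, 0.2448, 0.186]
ee_rot: [[0.0, 1.0, -0.001], [1.0, -0.0, -0.001], [-0.001, -0.001, -1.0]]
contact_force: [0.5, -1.1, 0.4]
grip_width: 0.0835
grasp_force: 0.0
```

Run:
```python
from h import *
go(.391,.2455,.026,90)
c,im,d=grab('wrist'); W=cloud(c,d)
m=(np.hypot(W[...,0]-.391,W[...,1]-.2455)<.03)&(W[...,2]>.086)&(W[...,2]<.11); P=W[m]; print(len(P),cv2.minEnclosingCircle(P[:,:2].astype(np.float32)),P.min(0),P.max(0),np.median(P[:,2]))
```

```text
p [0.3899 0.2448 0.186 ] yaw 89.98 turn u [-0.01333333  0.01166667 -0.00333333] shift u [0.02 0.04 5.33] t 24.2667
713 ((0.38947001099586487, 0.24546650052070618), 0.014529536478221416) [0.3756399  0.23111471 0.08601695] [0.40321275 0.25988609 0.09586514] 0.09381305651426658
```

Request:
{"fn": "send_rows", "kwargs": {
  "targets": [
    [[0.02, 0.01, 0.6], [0, 0, 0]],
    [[0, 0, 1], [0, 0, 0]],
    [[0, 0, 1], [0, 0, 0]],
    [[0, 0, 1], [0, 0, 0]],
    [[0, 0, 1], [0, 0, 0]],
    [[0, 0, 0.7], [0, 0, 0]],
    [[0, 0, 0], [0, 0, 0]],
    [[0, 0, 0], [0, 0, 0]]
  ]
}}

```text
t: 24.98
ee_pos: [0.3897, 0.2448, 0.0271]
ee_rot: [[0.002, 1.0, -0.003], [1.0, -0.002, -0.002], [-0.002, -0.003, -1.0]]
contact_force: [0.5, 0.4, 0.6]
grip_width: 0.0836
grasp_force: 0.0
```

Request:
{"fn": "send_rows", "kwargs": {
  "targets": [
    [[0, 0, 0], [0, 0, 0]],
    [[0, 0, 0], [0, 0, 0]],
    [[0, 0, 0], [0, 0, 0]],
    [[0, 0, 0], [0, 0, 0]],
    [[0, 0, 0], [0, 0, 0]],
    [[0, 0, 0], [0, 0, 0]],
    [[0, 0, 0], [0, 0, 0]],
    [[0, 0, 0], [0, 0, 0]]
  ],
  "fingers": 1
}}

```text
t: 25.65
ee_pos: [0.3901, 0.2462, 0.0286]
ee_rot: [[-0.0, 1.0, 0.001], [1.0, 0.0, 0.0], [0.0, 0.001, -1.0]]
contact_force: [-0.1, 0.9, 1.4]
grip_width: 0.0433
grasp_force: 30.0
```

Request:
{"fn": "send_rows", "kwargs": {
  "targets": [
    [[0, 0, -0.5], [0, 0, 0]],
    [[0, 0, -0.9], [0, 0, 0]],
    [[0, 0, -1], [0, 0, 0]],
    [[0, 0, -1], [0, 0, 0]],
    [[0, 0, -1], [0, 0, 0]],
    [[0, 0, -0.6], [0, 0, 0]],
    [[0, 0, 0], [0, 0, 0]],
    [[0, 0, 0], [0, 0, 0]]
  ]
}}

```text
t: 26.32
ee_pos: [0.3903, 0.2462, 0.1784]
ee_rot: [[-0.0, 1.0, 0.001], [1.0, 0.0, 0.001], [0.001, 0.001, -1.0]]
contact_force: [-0.2, 0.2, -1.8]
grip_width: 0.0434
grasp_force: 30.0
```

Run:
```python
from h import *
go(.583,-.274,.17,90)
c,im,d=grab('top'); W=cloud(c,d)
for c,h in(((.581,-.33),.099),((.624,-.2175),.099),((.627,.043),.064)):
    P=W[(np.hypot(W[...,0]-c[0],W[...,1]-c[1])<.035)&(W[...,2]>h-.008)&(W[...,2]<h+.012)]; print(len(P),cv2.minEnclosingCircle(P[:,:2].astype(np.float32)),np.median(P[:,2]))
```

```text
p [0.3903 0.2462 0.1784] yaw 90.01 turn u [ 0.01166667 -0.005       0.00166667] shift u [-17.34   6.42   0.28] t 26.3167
93 ((0.5778521299362183, -0.329632431268692), 0.015354671515524387) 0.09847798767534433
84 ((0.6223620176315308, -0.21814164519309998), 0.014819592237472534) 0.09842730248164222
297 ((0.6258150935173035, 0.043362922966480255), 0.028881842270493507) 0.06351599985237377
```

Request:
{"fn": "send_rows", "kwargs": {
  "targets": [
    [[-0.9, 0.33, 0], [0, 0, 0]],
    [[-0.9, 0.33, 0], [0, 0, 0]],
    [[-0.9, 0.33, 0], [0, 0, 0]],
    [[-0.9, 0.33, 0], [0, 0, 0]],
    [[-0.9, 0.33, 0], [0, 0, 0]],
    [[-0.9, 0.33, 0], [0, 0, 0]],
    [[-0.9, 0.33, 0], [0, 0, 0]],
    [[-0.9, 0.33, 0], [0, 0, 0]]
  ]
}}

```text
t: 27.03
ee_pos: [0.4684, 0.0287, 0.1752]
ee_rot: [[-0.0, 1.0, -0.004], [1.0, 0.0, 0.0], [0.0, -0.004, -1.0]]
contact_force: [0.1, 0.3, -1.3]
grip_width: 0.0437
grasp_force: 30.0
```

Request:
{"fn": "send_rows", "kwargs": {
  "targets": [
    [[-0.9, 0.33, 0], [0, 0, 0]],
    [[-0.9, 0.33, 0], [0, 0, 0]],
    [[-0.9, 0.33, 0], [0, 0, 0]],
    [[-0.9, 0.33, 0], [0, 0, 0]],
    [[-0.9, 0.33, 0], [0, 0, 0]],
    [[-0.9, 0.33, 0], [0, 0, 0]],
    [[-0.9, 0.33, 0], [0, 0, 0]],
    [[-0.9, 0.33, 0], [0, 0, 0]]
  ]
}}

```text
t: 27.7
ee_pos: [0.5476, -0.187, 0.1748]
ee_rot: [[0.0, 1.0, -0.005], [1.0, -0.0, 0.002], [0.002, -0.005, -1.0]]
contact_force: [-0.0, -0.7, -1.4]
grip_width: 0.0438
grasp_force: 30.0
```

Request:
{"fn": "send_rows", "kwargs": {
  "targets": [
    [[-0.9, 0.33, 0], [0, 0, 0]],
    [[-0.8, 0.31, 0], [0, 0, 0]],
    [[-0.7, 0.3, 0], [0, 0, 0]],
    [[-0.54, 0.2, 0], [0, 0, 0]],
    [[0, 0, 0], [0, 0, 0]],
    [[0, 0, 0], [0, 0, 0]],
    [[0, 0, 0], [0, 0, 0]]
  ]
}}

```text
t: 28.28
ee_pos: [0.5819, -0.2732, 0.1761]
ee_rot: [[-0.0, 1.0, -0.003], [1.0, 0.0, 0.002], [0.002, -0.003, -1.0]]
contact_force: [0.5, -0.7, -1.4]
grip_width: 0.0435
grasp_force: 30.0
```

Run:
```python
from h import *
go(.583,-.274,.0325,90)
```

```text
p [ 0.5819 -0.2732  0.1761] yaw 90.01 turn u [-0.02833333 -0.02        0.00166667] shift u [-0.03  0.04  4.79] t 28.2833
```

Request:
{"fn": "send_rows", "kwargs": {
  "targets": [
    [[-0.02, 0.02, 0.6], [0, 0, 0]],
    [[0, 0, 0.9], [0, 0, 0]],
    [[0, 0, 0.9], [0, 0, 0]],
    [[0, 0, 0.7], [0, 0, 0]],
    [[0, 0, 0.5], [0, 0, 0]],
    [[0, 0, 0.3], [0, 0, 0]],
    [[0, 0, 0], [0, 0, 0]],
    [[0, 0, 0], [0, 0, 0]]
  ]
}}

```text
t: 28.95
ee_pos: [0.5831, -0.274, 0.0614]
ee_rot: [[-0.001, 1.0, -0.0], [1.0, 0.001, 0.0], [0.0, -0.0, -1.0]]
contact_force: [0.2, 0.0, -0.4]
grip_width: 0.0436
grasp_force: 30.0
```

Request:
{"fn": "send_rows", "kwargs": {
  "targets": [
    [[0, 0, 0.3], [0, 0, 0]],
    [[0, 0, 0.25], [0, 0, 0]],
    [[0, 0, 0.15], [0, 0, 0]],
    [[0, 0, 0.1], [0, 0, 0]],
    [[0, 0, 0], [0, 0, 0]],
    [[0, 0, 0], [0, 0, 0]],
    [[0, 0, 0], [0, 0, 0]]
  ]
}}

```text
t: 29.53
ee_pos: [0.5834, -0.2749, 0.0376]
ee_rot: [[0.0, 1.0, 0.0], [1.0, -0.0, -0.0], [-0.0, 0.0, -1.0]]
contact_force: [-0.4, 0.1, -1.3]
grip_width: 0.0435
grasp_force: 30.0
```

Request:
{"fn": "send_rows", "kwargs": {
  "targets": [
    [[0, 0, 0.1], [0, 0, 0]],
    [[0, 0, 0.05], [0, 0, 0]],
    [[0, 0, 0.03], [0, 0, 0]],
    [[0, 0, 0], [0, 0, 0]],
    [[0, 0, 0], [0, 0, 0]],
    [[0, 0, 0], [0, 0, 0]]
  ]
}}

```text
t: 30.03
ee_pos: [0.5834, -0.2749, 0.0327]
ee_rot: [[0.0, 1.0, 0.001], [1.0, -0.0, -0.0], [-0.0, 0.001, -1.0]]
contact_force: [-1.7, 0.5, 5.4]
grip_width: 0.0433
grasp_force: 30.0
```

Request:
{"fn": "send_rows", "kwargs": {
  "targets": [
    [[0, 0, 0.03], [0, 0, 0]],
    [[0, 0, 0], [0, 0, 0]],
    [[0, 0, 0], [0, 0, 0]]
  ]
}}

```text
t: 30.28
ee_pos: [0.5834, -0.2749, 0.0326]
ee_rot: [[-0.0, 1.0, 0.001], [1.0, 0.0, -0.001], [-0.001, 0.001, -1.0]]
contact_force: [-4.5, 1.3, 9.1]
grip_width: 0.0434
grasp_force: 30.0
```

Bottle_1 is on the bin floor. Next I'll release it, lift clear and check.

Request:
{"fn": "send_rows", "kwargs": {
  "targets": [
    [[0, 0, 0], [0, 0, 0]],
    [[0, 0, 0], [0, 0, 0]],
    [[0, 0, 0], [0, 0, 0]],
    [[0, 0, 0], [0, 0, 0]],
    [[0, 0, 0], [0, 0, 0]]
  ],
  "fingers": -0.36
}}

```text
t: 30.7
ee_pos: [0.583, -0.2746, 0.0303]
ee_rot: [[-0.0, 1.0, -0.001], [1.0, 0.0, 0.0], [0.0, -0.001, -1.0]]
contact_force: [-0.5, -0.1, -0.2]
grip_width: 0.0595
grasp_force: 0.0
```

Request:
{"fn": "send_rows", "kwargs": {
  "targets": [
    [[0, 0, -0.5], [0, 0, 0]],
    [[0, 0, -0.8], [0, 0, 0]],
    [[0, 0, -1], [0, 0, 0]],
    [[0, 0, -1], [0, 0, 0]],
    [[0, 0, -1], [0, 0, 0]],
    [[0, 0, -1], [0, 0, 0]],
    [[0, 0, -1], [0, 0, 0]],
    [[0, 0, 0], [0, 0, 0]]
  ]
}}

```text
t: 31.37
ee_pos: [0.5848, -0.2756, 0.2281]
ee_rot: [[-0.0, 1.0, 0.01], [1.0, 0.0, -0.005], [-0.005, 0.01, -1.0]]
contact_force: [0.6, -0.1, 2.0]
grip_width: 0.0599
grasp_force: 0.0
```

Request:
{"fn": "send_rows", "kwargs": {
  "targets": [
    [[0, -1, 0], [0, 0, 0]],
    [[0, -1, 0], [0, 0, 0]],
    [[0, -1, 0], [0, 0, 0]],
    [[0, -1, 0], [0, 0, 0]],
    [[0, -1, 0], [0, 0, 0]],
    [[0, 0, 0], [0, 0, 0]],
    [[0, 0, 0], [0, 0, 0]],
    [[0, 0, 0], [0, 0, 0]]
  ]
}}

```text
t: 32.03
ee_pos: [0.4337, -0.2748, 0.2198]
ee_rot: [[0.0, 1.0, 0.001], [1.0, -0.0, -0.0], [-0.0, 0.001, -1.0]]
contact_force: [0.5, -1.0, 0.0]
grip_width: 0.0595
grasp_force: 0.0
```

Run:
```python
from h import *
for n in('top','scene'):
    c,im,d=grab(n); W=cloud(c,d); cv2.imwrite(f'pics/{n}9.png',im[...,::-1])
    for k,c,r,h in(('b1',(.583,-.274),.025,.099),('b2',(.579,-.33),.025,.099),('bstock',(.624,-.2175),.03,.099),('jar',(.627,.043),.036,.064),('jstock',(.642,-.057),.036,.064),('carton',(.586,.225),.04,.089),('cstock',(.5995,.327),.045,.089)):
        P=W[(np.hypot(W[...,0]-c[0],W[...,1]-c[1])<r)&(W[...,2]>h-.008)&(W[...,2]<h+.012)]
        print(k,len(P),*([((P.min(0)+P.max(0))/2)[:2].round(3),np.median(P[:,2]).round(4)] if len(P) else []))
```

```text
b1 88 [ 0.582 -0.274] 0.0982
b2 0
bstock 87 [ 0.622 -0.218] 0.0984
jar 297 [0.625 0.043] 0.064
jstock 293 [ 0.64  -0.057] 0.064
carton 318 [0.583 0.224] 0.0889
cstock 319 [0.598 0.326] 0.0888
b1 80 [ 0.585 -0.274] 0.0991
b2 71 [ 0.58  -0.327] 0.099
bstock 84 [ 0.624 -0.218] 0.0988
jar 352 [0.629 0.044] 0.0638
jstock 321 [ 0.642 -0.059] 0.0638
carton 418 [0.586 0.227] 0.0887
cstock 501 [0.6   0.329] 0.0893
```

View pics/scene9.png

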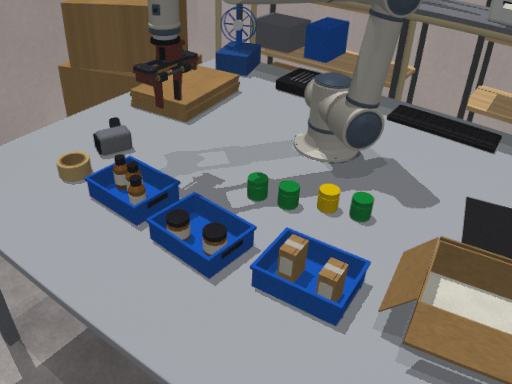

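All four pieces stand upright in their bins: the three bottles around (130,178), the jars at (178,225) and (215,240), and the cartons at (293,257) and (333,280). The stock pieces haven't moved and the arm is clear. In the top view the arm hides bottle_2.

```bash
python3 -c "
from bench import job; print(job.close_job())"
```

```text
the job is handed in; nothing more can be done
None
```

All four returned pieces stand upright in their matching containers, the stock pieces are where they were, and the job was handed in at about 32 s; no verdict came back.

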